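# Centre the wobbly reel on its display plinth

## Task

The brass fishing reel was set down off-centre on its little round display plinth. Nudge it with light taps of the fingertips until it stands in the middle, so that the same margin of plinth shows all round its lower plate. Never pick it up, squeeze it, hit it hard or tip it, and leave the jar, the float and the spool on the counter where they are.

Things in the scene. Friction and masses are not known exactly. Their poses are not given: they have to be found in the camera images.
- reel: Brass fishing reel, loose and top-heavy, standing upright on the plinth; 65 mm tall, 0.26 to 0.44 kg. Origin: centre of its underside; z up its axis; x towards the crank knob. Dark foot 40 mm across (bears on a circle 35 mm across), 6 mm high; orange spool 42 mm across; brass upper plate 62 mm across, 44 to 52 mm up; on top a steel crank and black knob within 31 mm of the axis.
- reel_plate (a point): On the reel's axis, 10.5 mm above its underside: centre of its round brass lower plate, 76 mm across at its widest (9 to 12 mm up), 6 to 15 mm above the underside. Pushed on this plate's rim the reel slides (friction, 1 to 4 N) and stops when the push stops; pushed on the upper plate or crank it tips over.
- plinth: Round dark wooden plinth, fixed to the counter. Origin: centre of its underside, on the counter. 45 mm high; flat top 100 mm across; the foot flares to 116 mm across in the lowest 16 mm. A thin brass ring 82 to 86 mm across is inlaid in the top round the centre; with the reel centred it shows evenly, 3 mm outside the reel's lower plate.
- plinth_top (a point): Centre of the plinth's flat top, 45 mm above the counter: where the centre of the reel's underside belongs.
- jar: Bystander: amber glass jar with white cap, 48 mm across, 62 mm tall, 0.2 kg, standing loose on the counter near the plinth; origin at the centre of its underside.
- float: Bystander: red fishing float with a narrow neck, 54 mm across, 56 mm tall, 0.15 kg, standing loose on the counter near the plinth; origin at the centre of its underside.
- spool: Bystander: blue spool with white flanges, 56 mm across, 30 mm tall, 0.15 kg, standing loose on the counter near the plinth; origin at the centre of its underside.
Things that resemble listed ones, but are neither listed nor needed, are in the scene too. Of the things like the plinth, leave any that is red; of the rest the smaller one is meant. Several things have the shape of the reel; the one meant has the colours described above.

How it is judged:
By the outcome, as a careful person would: the job done as asked, in the order asked, and still so for the second after the job is handed in, with the robot touching nothing.
It also fails if it takes over 42 s, if anything falls off the work surface, if the arm or the gripper's body presses on something with over 40 N, if the wrist force passes 120 N, or if a joint passes its speed limit or range.

## Robot

A 6-joint arm with a two-finger parallel gripper is mounted at the origin on the work surface. World frame = base frame: x ahead of the robot, y to its left, z up, the work surface at z = 0. Lengths are in m, angles in rad, forces in N, time in s.
With the tool pointing down it reaches from about 0.35 to 0.975 m from the base axis. Payload 17.4 kg.
Tool frame: the origin (TCP) lies on the centre line of the jaws, within the pads' length; the fingertips stand 22 mm ahead of it and the grasp point (between the pads) lies 3 mm ahead of it; x points along the fingers, y is the direction in which the jaws open and shut, and the axes are right-handed (so a half turn about x gives the same grasp; the last joint's range is limited). The gripper opens to 85 mm and grips with 20 to 120 N. Pads are 22 mm wide; open, the fingers measure 114 mm over their backs; the gripper's body (76 mm by 85 mm) begins 54 mm behind the grasp point. The pads swing forward as they close: fully open they stand 13 mm farther back than shut.
Start: joints at [-1.143, 0.116, 1.442, -0, 1.584, -0.038], TCP at [0.303, -0.603, 0.253] pointing down, gripper open.
Joint ranges: [-2.83, 2.83], [-0.83, 2.19], [0.07, 2.5], [-1.14, 4.28], [0.01, 3], [-2.97, 2.97]. Speed limits (rad/s): [1.89, 1.89, 2.22, 3.14, 3.14, 3.14].

## Interface

Orientations are given as a rotation vector (axis times angle).
In Python, from plant import r, viewer gives the robot as it stands.
- The arm moves only by the shell command python3 -m pendant 'ROWS' [FORCE]. ROWS is a JSON object of lists of equal length, an entry for each row: "travel": the shift along the world's x, y, z in m, a list of three; "twist": the turn, a rotation vector about the world's x, y, z in rad, a list of three; "jaw": the opening in per cent of the stroke, from 0 (shut) to 100 (fully open). A call has 1 to 20 rows; each row shifts and turns the commanded pose from where the row before left it; what a row does not reach is not made up. A row lasts 1/12 s, in which the tool goes at most 41.7 mm and 7.16 degrees, less where a joint would pass 70% of its speed; a pose out of reach is approached as far as the arm can. A call is refused whole if a number of a shift passes 0.0417 or a number of a turn 0.125, either way. A call with a gripper value outside its range is refused whole. The fingers move at their own pace and stop on an object; FORCE is the grip in N (left out, the last holds). Time passes only in rows, so rows that do not move let the fingers close. It gives the time, the measured TCP pose, the force and the opening at its end, in the units of the state.
- r.get_obs(): the state, without advancing time (a new reading comes with each control period).
- viewer.capture(name): name is "scene" or "top" or "wrist"; returns a dict with "image" (384x512x3 uint8, red, green, blue), "z_map" (384x512 float32, m along the optical axis (not along the pixel's ray), 0 where there is no reading), "intrinsics" (3x3 intrinsics, pixels), "rvec" (rotation vector, rad) and "tvec" (3), from world to camera coordinates, as OpenCV has them; the wrist camera has in their place "T_tool_cam" (4x4, takes a point from camera to tool coordinates, whose origin is the TCP and whose axes are the tool frame's). Camera axes: x right, y down, z forward; pixel columns grow to the right and rows downward; lengths in m; the calibration is good to about 2 mm. A picture is of the moment at which its call begins: read the wrist's pose just before it.
- r.finish_job(): hands the job in, once; it reports no verdict.
The state is a dict: "t": time; "joints": joint angles; "joint_vel": joint speeds; "tau": joint torques, N m; "tool_pos": TCP position; "ee_rot": TCP orientation; "force": force on the tool from outside, world axes, zero at the start; "ft_torque": the same for the moment, N m; "width": finger opening in m.
Only numpy, scipy, OpenCV 4.12 (cv2) and the standard library are available. Lean on these libraries where they do the work, as an engineer would, in place of code of your own. Each camera call takes 0.05 s, during which the arm holds its last target.

## Working session

There is one attempt and no reset: what is moved stays moved. The work goes in short steps, Python scripts to look and compute and a shell command to move; the robot and the scene stay as the last step left them, time stands still between calls to the robot, and variables do not carry over. Pictures are saved under pics/ and viewed, and the job is handed in when it is done.

```bash
ls; mkdir -p pics
cat > h.py <<'E'
import numpy as np,cv2
from plant import r,viewer
def cap(n):
    c=viewer.capture(n); return c
def save(c,f):
    cv2.imwrite('pics/'+f,c['image'][:,:,::-1])
def pts(c):
    K=np.array(c['intrinsics']);z=c['z_map']
    v,u=np.mgrid[:z.shape[0],:z.shape[1]]
    P=np.stack([(u-K[0,2])/K[0,0]*z,(v-K[1,2])/K[1,1]*z,z],-1)
    R=cv2.Rodrigues(np.array(c['rvec'],float))[0];t=np.array(c['tvec'],float).ravel()
    return (P-t)@R   # R^T (P-t)
E
python3 - <<'E'
from h import *
o=r.get_obs();print(o)
for n in('scene','top'):
    c=cap(n);save(c,n+'0.png');np.savez('/tmp/'+n+'0.npz',**{k:np.array(v) for k,v in c.items()})
E
```

```text
pics
{'t': 0.0, 'joints': array([-1.14281232e+00,  1.16479388e-01,  1.44226299e+00,  3.44428657e-05,
        1.58398690e+00, -3.78074110e-02]), 'joint_vel': array([-2.36846990e-04, -2.17396709e-03,  8.97587883e-04, -4.77767027e-04,
        2.45534234e-04, -8.48140812e-05]), 'tau': array([-3.69319401e-03, -7.31985641e+01, -6.32484412e+01, -2.58381060e-04,
        6.29758491e-03, -1.93007764e-05]), 'tool_pos': array([ 0.30309158, -0.60294508,  0.25256802]), 'ee_rot': array([ 1.96244133,  0.46666729, -1.96281762]), 'force': array([ 0.023409  ,  0.27066383, -0.25438957]), 'ft_torque': array([ 0.00591879, -0.00332507, -0.05589469]), 'width': 0.08574392146710658}
```

View pics/scene0.png

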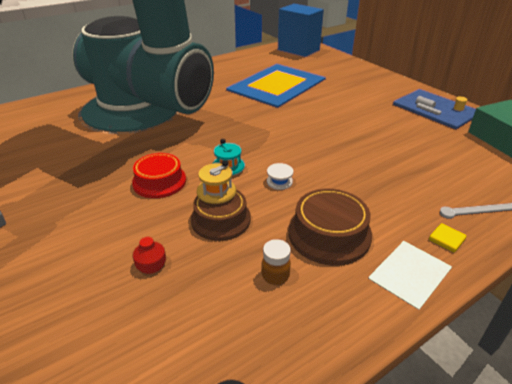

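View pics/top0.png

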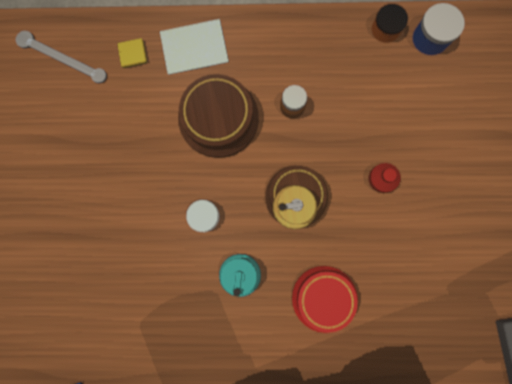

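Candidates in the top view:
- **Plinths:** brown small (297,197), brown large (217,112), red (327,300). The small brown one is meant, since red is excluded and it is the smaller of the remaining two.
- **Reels:** brass/orange (296,206) and teal (240,275). The brass one fits the colours described.

Next I'll take an enlarged crop and measure.

Run:
```python
from h import *
c=dict(np.load('/tmp/top0.npz'));s=dict(np.load('/tmp/scene0.npz'))
a=cv2.resize(c['image'][155:245,250:345],None,fx=4,fy=4,interpolation=cv2.INTER_CUBIC)
b=cv2.resize(s['image'][130:245,170:270],None,fx=4,fy=3.13*1,interpolation=cv2.INTER_CUBIC)
h=max(a.shape[0],b.shape[0])
pad=lambda x:np.pad(x,((0,h-x.shape[0]),(0,0),(0,0)))
cv2.imwrite('pics/crop0.png',np.hstack([pad(a),pad(b)])[:,:,::-1])
W=pts(c)
R=cv2.Rodrigues(c['rvec'])[0];print(-R.T@c['tvec'].ravel(),R,c['intrinsics'])
for n,(u,v) in dict(reel=(296,206),ring=(300,180),big=(217,112),red=(327,300),teal=(240,275),jar=(294,98),float=(389,175),spool=(203,216),table=(340,230)).items():
    print(n,W[v,u].round(4))
print('scene')
W=pts(s)
for n,(u,v) in dict(reel=(216,172),jar=(277,250),float=(150,242),spool=(280,172),table=(330,300)).items():print(n,W[v,u].round(4))
```

```text
[0.48126938 0.02483569 0.79052997] [[-0.00260284 -0.99962879 -0.02712014]
 [-0.99082688  0.00624232 -0.13499304]
 [ 0.13511222  0.02652    -0.99047533]] [[426.63116363   0.         251.61840087]
 [  0.         426.63116363 182.92222114]
 [  0.           0.           1.        ]]
reel [ 0.537  -0.0281  0.1043]
ring [ 0.5872 -0.0401  0.0482]
big [0.7074 0.1052 0.0626]
red [ 0.3818 -0.0827  0.0422]
teal [0.4248 0.0644 0.0587]
jar [ 0.7324 -0.0312  0.0597]
float [ 0.5936 -0.1926  0.0572]
spool [0.5258 0.132  0.0319]
table [ 0.501  -0.116  -0.0011]
scene
reel [ 0.543  -0.0267  0.0989]
jar [ 0.7374 -0.0309  0.0618]
float [ 0.601  -0.1878  0.0562]
spool [0.5339 0.1317 0.0312]
table [8.252e-01 1.010e-02 3.000e-04]
```

View pics/crop0.png

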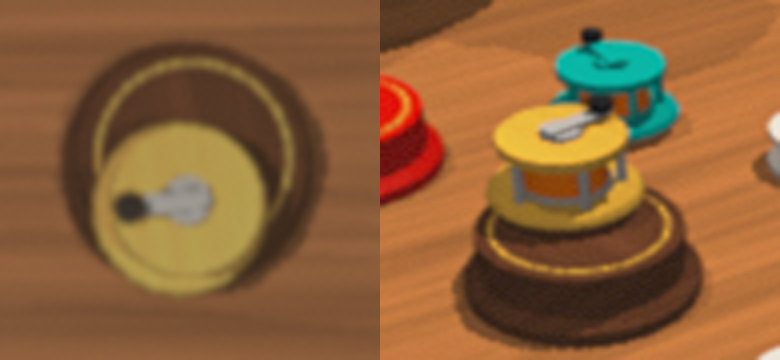

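The crop confirms it: brass plates, orange spool and steel crank on the small dark plinth. The reel is displaced mostly towards image-down (−x). Next, precise measurements and a wrist view.

```bash
cat >> h.py <<'E'
from scipy.optimize import least_squares
def proj(c,P):
    return cv2.projectPoints(np.asarray(P,float).reshape(-1,3),np.array(c['rvec'],float),np.array(c['tvec'],float),np.array(c['intrinsics'],float),None)[0].reshape(-1,2)
def circ(x,y,z,rad,n=72):
    a=np.linspace(0,2*np.pi,n,endpoint=False)
    return np.stack([x+rad*np.cos(a),y+rad*np.sin(a),np.full(n,z)],-1)
def overlay(c,items,f,box,k):
    u0,v0,u1,v1=box
    im=cv2.resize(c['image'][v0:v1,u0:u1],None,fx=k,fy=k,interpolation=cv2.INTER_CUBIC)[:,:,::-1].copy()
    for P,col in items:
        for u,v in proj(c,P):
            cv2.circle(im,(int((u-u0+.5)*k),int((v-v0+.5)*k)),1,col,-1)
    cv2.imwrite('pics/'+f,im)
def fitc(xy,rad):
    s=least_squares(lambda p:np.hypot(xy[:,0]-p[0],xy[:,1]-p[1])-rad,xy.mean(0),loss='soft_l1',f_scale=.001);return s.x,np.std(s.fun)
E
python3 - <<'E'
from h import *
for n in('top','scene'):
    c=dict(np.load('/tmp/%s0.npz'%n));W=pts(c);im=c['image'].astype(int)
    near=(np.hypot(W[...,0]-.565,W[...,1]+.03)<.085)&(c['z_map']>0)
    R,G,B=im[...,0],im[...,1],im[...,2]
    hsv=cv2.cvtColor(c['image'],cv2.COLOR_RGB2HSV)
    yel=near&(hsv[...,0]>=18)&(hsv[...,0]<=32)&(hsv[...,1]>110)&(hsv[...,2]>90)
    ring=yel&(abs(W[...,2]-.045)<.006)
    print(n,'ring n',ring.sum(),fitc(W[ring][:,:2],.042),np.median(W[ring][:,2]))
    for zz,rad in ((.097,.031),(.057,.038)):
        m=yel&(abs(W[...,2]-zz)<.006)
        print(' plate',zz,m.sum(),W[m][:,:2].min(0),W[m][:,:2].max(0),W[m].mean(0))
        # boundary by max extent: minimise pts outside while fitting min enclosing circle
        (cx,cy),rr=cv2.minEnclosingCircle(W[m][:,:2].astype(np.float32)*1000);print('  enc',cx,cy,rr)
o=r.get_obs()
from scipy.spatial.transform import Rotation as Ro
print(Ro.from_rotvec(o['ee_rot']).as_matrix().round(3))
c=cap('wrist');print(np.array(c['T_tool_cam']).round(3),c['intrinsics'][0][0]);save(c,'w0.png')
E
```

```text
top ring n 222 (array([ 0.56315334, -0.03606045]), np.float64(0.002409079043567677)) 0.04596711567118484
 plate 0.097 906 [ 0.50997729 -0.05955205] [0.57047072 0.00065759] [ 0.54038946 -0.03046827  0.0972686 ]
  enc 540.1356201171875 -28.824949264526367 30.90547752380371
 plate 0.057 376 [ 0.50315788 -0.06594931] [0.57706942 0.0078726 ] [ 0.52953337 -0.02052062  0.0598321 ]
  enc 540.403564453125 -29.037744522094727 37.914249420166016
scene ring n 98 (array([ 0.56244534, -0.03419413]), np.float64(0.011364085999971312)) 0.045584881735503416
 plate 0.097 464 [ 0.50963779 -0.05800774] [0.57176154 0.00369523] [ 0.54474853 -0.03120987  0.09642525]
  enc 539.6152954101562 -26.974029541015625 32.3187370300293
 plate 0.057 356 [ 0.5087987  -0.06513033] [0.57771801 0.00664252] [ 0.55607335 -0.03682568  0.05908894]
  enc 542.9256591796875 -28.948020935058594 36.8174934387207
[[-0.     0.449 -0.893]
 [ 0.001 -0.893 -0.449]
 [-1.    -0.001 -0.   ]]
[[ 0.001 -0.287  0.958 -0.12 ]
 [ 1.    -0.    -0.001  0.   ]
 [ 0.     0.958  0.287 -0.072]
 [ 0.     0.     0.     1.   ]] 278.37333047527136
```

View pics/w0.png

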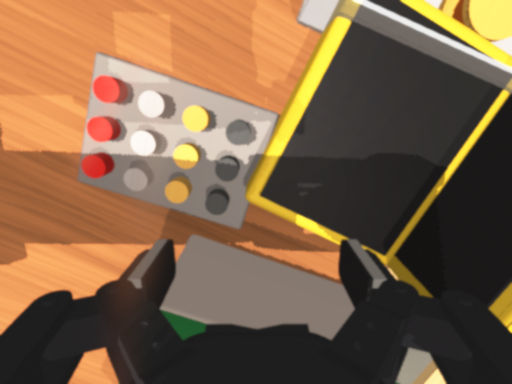

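```bash
python3 -m pendant '{"travel":[[0.0112,0.037,0],[0.0112,0.037,0],[0.0112,0.037,0],[0.0112,0.037,0],[0.0112,0.037,0],[0.0112,0.037,0],[0.0112,0.037,0],[0.0112,0.037,0],[0.0112,0.037,0],[0.0112,0.037,0],[0.0112,0.037,0],[0.0112,0.037,0],[0.0112,0.037,0],[0.0112,0.037,0],[0.0112,0.037,0],[0.0112,0.037,0],[0,0,0]],"twist":[[0,0,-0.048],[0,0,-0.048],[0,0,-0.048],[0,0,-0.048],[0,0,-0.048],[0,0,-0.048],[0,0,-0.048],[0,0,-0.048],[0,0,-0.048],[0,0,-0.048],[0,0,-0.048],[0,0,-0.048],[0,0,-0.048],[0,0,-0.048],[0,0,-0.048],[0,0,-0.048],[0,0,0]],"jaw":[0,0,0,0,0,0,0,0,0,0,0,0,0,0,0,0,0]}' 30
cat >> h.py <<'E'
from scipy.spatial.transform import Rotation as Ro
def wcap():
    o=r.get_obs();c=viewer.capture('wrist')
    T=np.eye(4);T[:3,:3]=Ro.from_rotvec(o['ee_rot']).as_matrix();T[:3,3]=o['tool_pos']
    M=np.linalg.inv(T@np.array(c['T_tool_cam']))
    c['rvec']=cv2.Rodrigues(M[:3,:3])[0].ravel();c['tvec']=M[:3,3];return o,c
E
python3 - <<'E'
from h import *
o,c=wcap();np.savez('/tmp/w1.npz',**{k:np.array(v) for k,v in c.items()})
print(o['t'],o['tool_pos'].round(4),o['width'],Ro.from_rotvec(o['ee_rot']).as_matrix().round(3),o['joints'].round(2))
save(c,'w1.png')
E
```

```text
t: 1.57
tool_pos: [0.4832, -0.006, 0.253]
ee_rot: [-2.058, 0.311, 2.059]
force: [0.4, -1.5, -0.2]
width: -0.0001
1.5667 [ 0.4832 -0.006   0.253 ] -0.00011567773924435995 [[-0.    -0.297 -0.955]
 [ 0.002 -0.955  0.297]
 [-1.    -0.001  0.001]] [-0.07 -0.31  1.84  0.    1.61  1.81]
```

View pics/w1.png

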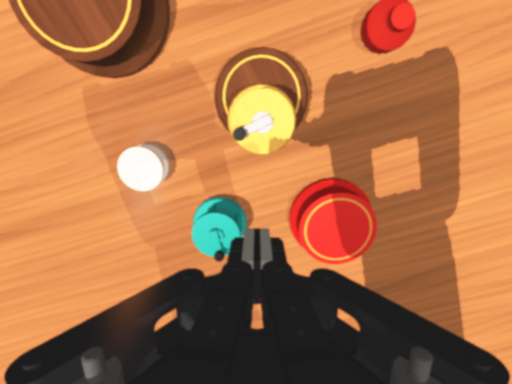

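```bash
cat >> h.py <<'E'
def measure(c,c0=(.563,-.036),verbose=True):
    W=pts(c);hsv=cv2.cvtColor(c['image'],cv2.COLOR_RGB2HSV)
    near=(np.hypot(W[...,0]-c0[0],W[...,1]-c0[1])<.085)&(c['z_map']>0)
    yel=near&(hsv[...,0]>=17)&(hsv[...,0]<=33)&(hsv[...,1]>95)&(hsv[...,2]>80)
    out={}
    m=yel&(abs(W[...,2]-.045)<.005);out['ring']=(fitc(W[m][:,:2],.042),np.median(W[m][:,2]),m.sum())
    m=near&(abs(W[...,2]-.0455)<.004)
    for nm,zz in(('upper',.097),('lower',.058)):
        m=yel&(abs(W[...,2]-zz)<.006)
        if m.sum()>20: (x,y),q=cv2.minEnclosingCircle(W[m][:,:2].astype(np.float32)*1000);out[nm]=(round(x,1),round(y,1),round(q,1),m.sum())
    return out
E
python3 - <<'E'
from h import *
c=dict(np.load('/tmp/w1.npz'));print(measure(c))
t=dict(np.load('/tmp/top0.npz'));print(measure(t))
P=(.5632,-.0361);Q=(.5403,-.0288)
it=[(circ(*P,.045,.042),(0,255,0)),(circ(*P,.045,.05),(255,255,0)),(circ(*Q,.0555,.038),(255,0,0)),(circ(*Q,.097,.031),(0,0,255))]
overlay(t,it,'ot.png',(250,155,345,245),6);overlay(c,it,'ow.png',(205,40,325,165),6)
E
```

```text
{'ring': ((array([ 0.56182804, -0.03599596]), np.float64(0.001805094667300328)), np.float64(0.04505569916696456), np.int64(568)), 'upper': (538.6, -28.4, 30.8, np.int64(2627)), 'lower': (538.5, -28.6, 37.8, np.int64(457))}
{'ring': ((array([ 0.56323183, -0.03602178]), np.float64(0.0033139553059936674)), np.float64(0.045932593408834335), np.int64(281)), 'upper': (540.1, -28.8, 30.9, np.int64(924)), 'lower': (540.4, -29.0, 37.9, np.int64(386))}
```

View pics/ot.png

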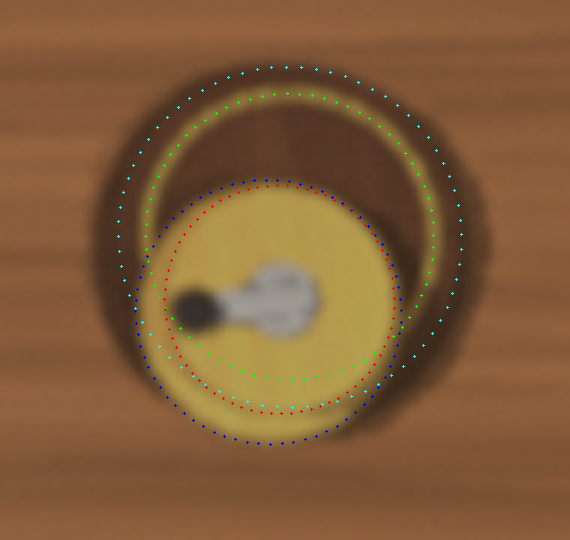

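View pics/ow.png

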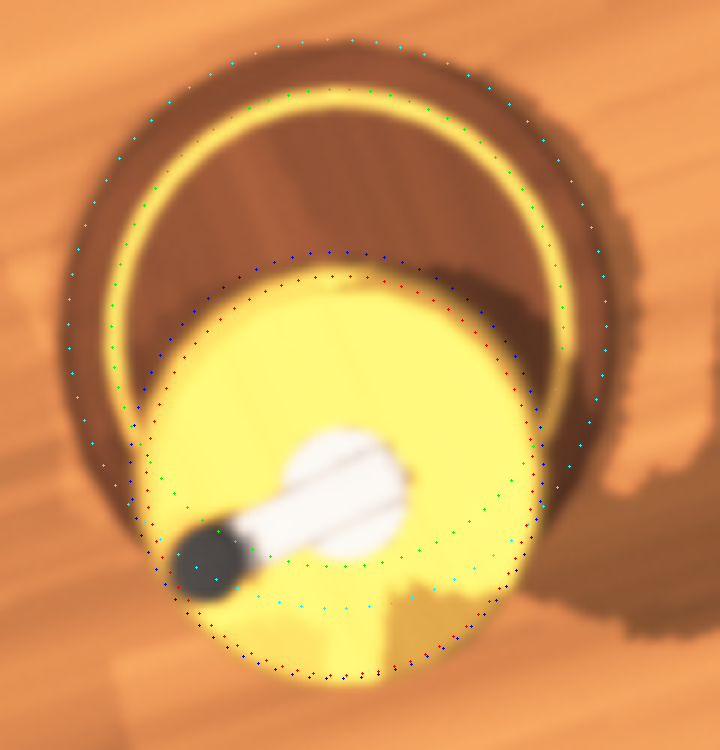

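```bash
python3 -m pendant '{"travel":[[-0.007,-0.003,-0.02],[0,0,-0.035],[0,0,-0.035],[0,0,-0.035],[0,0,-0.03],[0,0,-0.015],[0,0,-0.009],[0,0,0]],"twist":[[0,0,0],[0,0,0],[0,0,0],[0,0,0],[0,0,0],[0,0,0],[0,0,0],[0,0,0]],"jaw":[0,0,0,0,0,0,0,0]}'
python3 - <<'E'
from h import *
o,c=wcap();print(o['tool_pos'].round(4),o['force'].round(2),o['t']);save(c,'w2.png')
print(measure(c))
s=cap('scene');cv2.imwrite('pics/s2.png',cv2.resize(s['image'][110:250,150:290],None,fx=4,fy=4,interpolation=cv2.INTER_CUBIC)[:,:,::-1])
E
```

```text
t: 2.28
tool_pos: [0.4745, -0.0148, 0.0727]
ee_rot: [-2.056, 0.314, 2.061]
force: [-0.5, -0.3, -0.5]
width: 0.0001
[ 0.4745 -0.0148  0.0727] [-0.55 -0.28 -0.5 ] 2.2833
{'ring': ((array([ 0.56145679, -0.03529215]), np.float64(0.006105014821595765)), np.float64(0.04514339062933587), np.int64(1221)), 'upper': (538.8, -28.5, 31.1, np.int64(21375))}
```

View pics/w2.png

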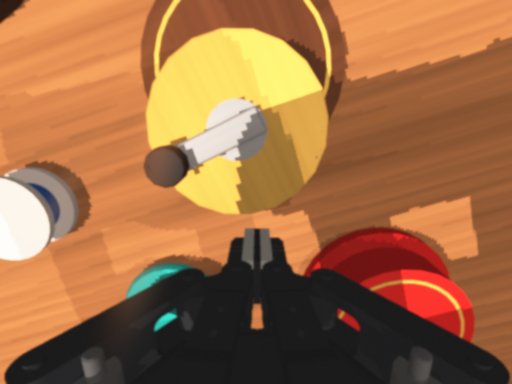

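View pics/s2.png

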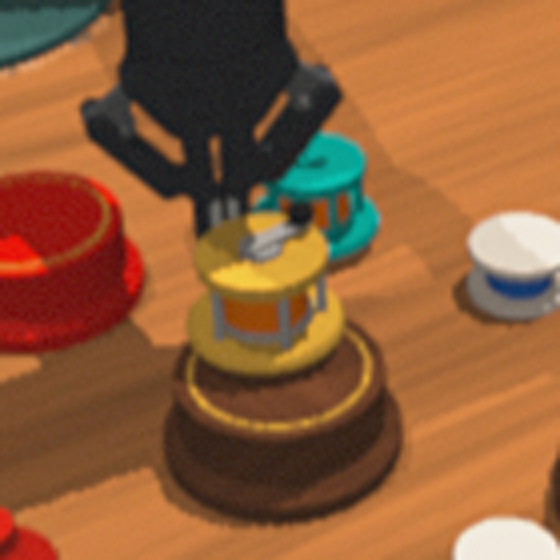

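```bash
python3 -m pendant '{"travel":[[0.0018,0.0057,0],[0.0029,-0.0009,0],[0.0029,-0.0009,0],[0.0029,-0.0009,0],[0,0,0],[0,0,0]],"twist":[[0,0,0],[0,0,0],[0,0,0],[0,0,0],[0,0,0],[0,0,0]],"jaw":[0,0,0,0,0,0]}'
python3 - <<'E'
from h import *
o,c=wcap();print(o['tool_pos'].round(4),o['force'].round(2),o['t']);save(c,'w3.png')
d=np.array([.955,-.297]);n=np.array([.297,.955])
v=o['tool_pos'][:2]-np.array([.5387,-.0285]);print(v@d,v@n,Ro.from_rotvec(o['ee_rot']).as_matrix().round(3)[:,2])
E
```

```text
t: 2.88
tool_pos: [0.486, -0.0112, 0.0744]
ee_rot: [-2.059, 0.313, 2.059]
force: [-0.3, 0.1, -1.1]
width: -0.0003
[ 0.486  -0.0112  0.0744] [-0.26  0.11 -1.14] 2.8833
-0.055448746834125415 0.0009181560712361676 [-0.955  0.298  0.   ]
```

View pics/w3.png

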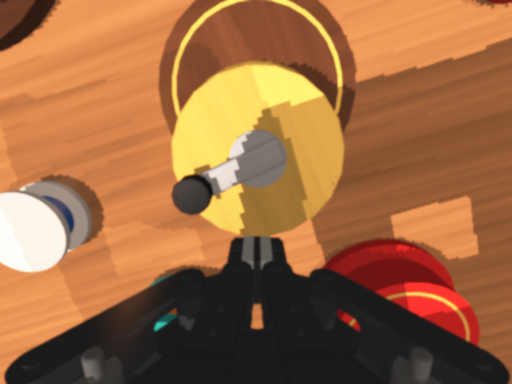

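```bash
python3 -m pendant '{"travel":[[0.0019,-0.0006,0],[0.0019,-0.0006,0],[0.0019,-0.0006,0],[0.0019,-0.0006,0],[0.0019,-0.0006,0],[0.0019,-0.0006,0],[0,0,0],[0,0,0]],"twist":[[0,0,0],[0,0,0],[0,0,0],[0,0,0],[0,0,0],[0,0,0],[0,0,0],[0,0,0]],"jaw":[0,0,0,0,0,0,0,0]}'
cat >> h.py <<'E'
def look(tag):
    o,c=wcap();t=cap('top');np.savez('/tmp/t_%s.npz'%tag,**{k:np.array(v) for k,v in t.items()});np.savez('/tmp/w_%s.npz'%tag,**{k:np.array(v) for k,v in c.items()})
    print(o['t'],o['tool_pos'].round(4),o['force'].round(2));print('wrist',measure(c));print('top',measure(t));save(c,'w_%s.png'%tag)
    return o,c,t
E
python3 - <<'E'
from h import *
look('4')
E
```

```text
t: 3.6
tool_pos: [0.4974, -0.0148, 0.0743]
ee_rot: [-2.059, 0.314, 2.058]
force: [-0.3, -0.4, 0.1]
width: -0.0002
3.6 [ 0.4974 -0.0148  0.0743] [-0.28 -0.35  0.06]
wrist {'ring': ((array([ 0.56204498, -0.03570809]), np.float64(0.000864116979549104)), np.float64(0.04516859380630472), np.int64(1689)), 'upper': (543.5, -30.0, 31.1, np.int64(17799)), 'lower': (562.0, -36.3, 31.9, np.int64(1018))}
top {'ring': ((array([ 0.56333131, -0.03601199]), np.float64(0.0013983927770268197)), np.float64(0.04597634222082417), np.int64(99))}
```

View pics/w_4.png

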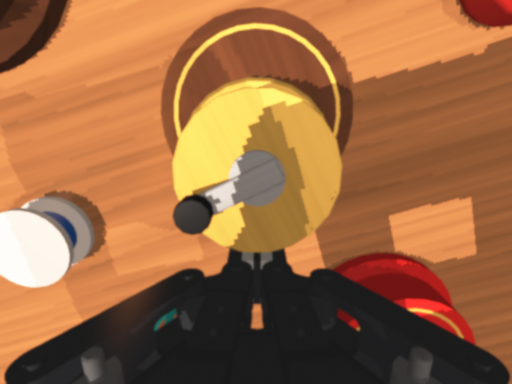

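```bash
python3 -m pendant '{"travel":[[0.0019,-0.0006,0],[0.0019,-0.0006,0],[0.0019,-0.0006,0],[0.0019,-0.0006,0],[0.0019,-0.0006,0],[0.0019,-0.0006,0],[0,0,0],[0,0,0]],"twist":[[0,0,0],[0,0,0],[0,0,0],[0,0,0],[0,0,0],[0,0,0],[0,0,0],[0,0,0]],"jaw":[0,0,0,0,0,0,0,0]}'
python3 - <<'E'
from h import *
look('5')
E
```

```text
t: 4.37
tool_pos: [0.5089, -0.0184, 0.0743]
ee_rot: [-2.059, 0.314, 2.058]
force: [-0.7, -0.3, 0.3]
width: -0.0002
4.3667 [ 0.5089 -0.0184  0.0743] [-0.66 -0.29  0.33]
wrist {'ring': ((array([ 0.56203264, -0.03565241]), np.float64(0.0008982578252249572)), np.float64(0.04513442605693779), np.int64(1388)), 'upper': (555.2, -32.8, 31.0, np.int64(17837)), 'lower': (572.6, -38.7, 32.8, np.int64(991))}h.py:27: RuntimeWarning: Mean of empty slice.
  s=least_squares(lambda p:np.hypot(xy[:,0]-p[0],xy[:,1]-p[1])-rad,xy.mean(0),loss='soft_l1',f_scale=.001);return s.x,np.std(s.fun)
  ret = um.true_divide(
Traceback (most recent call last):
  File "h.py", line 47, in look
    print(o['t'],o['tool_pos'].round(4),o['force'].round(2));print('wrist',measure(c));print('top',measure(t));save(c,'w_%s.png'%tag)
                                                                                                   ~~~~~~~^^^
  File "h.py", line 39, in measure
    m=yel&(abs(W[...,2]-.045)<.005);out['ring']=(fitc(W[m][:,:2],.042),np.median(W[m][:,2]),m.sum())
                                                 ~~~~^^^^^^^^^^^^^^^^^
  File "h.py", line 27, in fitc
    s=least_squares(lambda p:np.hypot(xy[:,0]-p[0],xy[:,1]-p[1])-rad,xy.mean(0),loss='soft_l1',f_scale=.001);return s.x,np.std(s.fun)
ValueError: Initial guess is outside of provided bounds
```

```bash
sed -i "s/print('top',measure(t));save(c,'w_%s.png'%tag)/save(c,'w_%s.png'%tag)/" h.py; python3 -m pendant '{"travel":[[0.0017,-0.0008,0],[0.0017,-0.0008,0],[0.0017,-0.0008,0],[0,0,0],[0,0,0],[-0.005,0.0015,0],[-0.01,0.003,0],[0,0,0],[0,0,0]],"twist":[[0,0,0],[0,0,0],[0,0,0],[0,0,0],[0,0,0],[0,0,0],[0,0,0],[0,0,0],[0,0,0]],"jaw":[0,0,0,0,0,0,0,0,0]}'
python3 - <<'E'
from h import *
look('6')
E
```

```text
t: 5.22
tool_pos: [0.4983, -0.016, 0.0745]
ee_rot: [-2.059, 0.313, 2.058]
force: [1.3, -0.6, 0.3]
width: -0.0002
5.2167 [ 0.4983 -0.016   0.0745] [ 1.32 -0.56  0.32]
wrist {'ring': ((array([ 0.56198429, -0.03592291]), np.float64(0.0012030397264389345)), np.float64(0.045103174577025014), np.int64(881)), 'upper': (560.5, -34.4, 31.1, np.int64(20462))}
```

View pics/w_6.png

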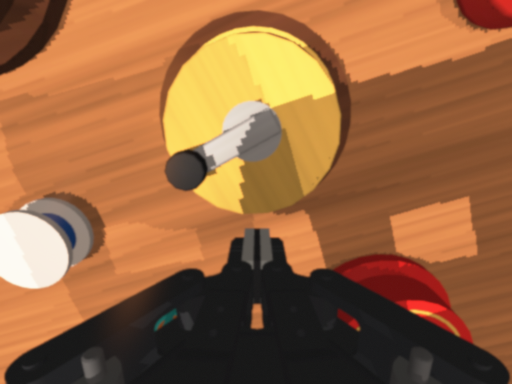

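```bash
python3 -m pendant '{"travel":[[0,0,0.02],[0,0,0.04],[0,0,0.04],[0,0,0.04],[0,0,0.03],[0,0,0.01],[0,0,0],[0,0,0]],"twist":[[0,0,0],[0,0,0],[0,0,0],[0,0,0],[0,0,0],[0,0,0],[0,0,0],[0,0,0]],"jaw":[0,0,0,0,0,0,0,0]}'
python3 - <<'E'
from h import *
o,c,t=look('7')
P=(.562,-.0359);Q=(.5605,-.0344)
uv=proj(c,[(*P,.05)])[0].astype(int);print(uv)
b=(uv[0]-55,uv[1]-55,uv[0]+55,uv[1]+55)
overlay(c,[],'c7a.png',b,5)
overlay(c,[(circ(*P,.045,.041),(0,255,0)),(circ(*P,.045,.043),(0,255,0)),(circ(*Q,.0555,.038),(255,0,0)),(circ(*Q,.097,.031),(0,0,255))],'c7b.png',b,5)
E
```

```text
t: 5.98
tool_pos: [0.4988, -0.0162, 0.2539]
ee_rot: [-2.059, 0.314, 2.059]
force: [0.2, -0.5, -1.1]
width: 0.0002
5.9833 [ 0.4988 -0.0162  0.2539] [ 0.19 -0.53 -1.1 ]
wrist {'ring': ((array([ 0.56165715, -0.03542228]), np.float64(0.001044342769182435)), np.float64(0.045046683565036535), np.int64(638)), 'upper': (560.3, -34.2, 30.9, np.int64(2645)), 'lower': (560.1, -34.1, 37.7, np.int64(506))}
[255 113]
```

View pics/c7a.png

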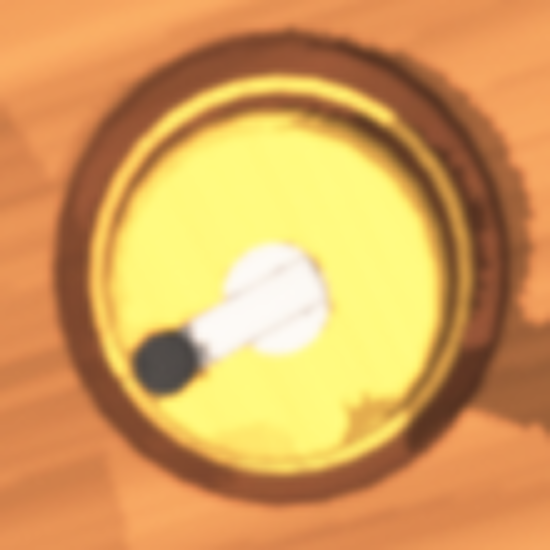

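View pics/c7b.png

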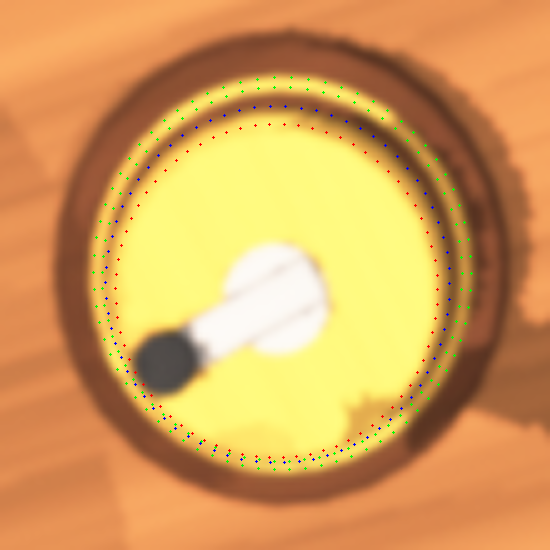

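```bash
cat >> h.py <<'E'
def edgefit(c,P,z,rad,w=.004,chan='G'):
    """subpixel circle fit: per azimuth, strongest bright->dark step going outwards near rad"""
    g=cv2.GaussianBlur(c['image'][...,1].astype(np.float32),(0,0),.7)
    x=np.array(P,float)
    for it in range(4):
        a=np.linspace(0,2*np.pi,120,endpoint=False);rr=np.linspace(rad-w,rad+w,41)
        G=np.stack([x[0]+rr[None]*np.cos(a)[:,None],x[1]+rr[None]*np.sin(a)[:,None],np.full((120,41),z)],-1)
        uv=proj(c,G).reshape(120,41,2).astype(np.float32)
        s=cv2.remap(g,uv[...,0],uv[...,1],cv2.INTER_CUBIC)
        d=-np.gradient(s,axis=1);k=d.argmax(1);ok=(d.max(1)>0.5*np.median(d.max(1)))&(k>1)&(k<39)
        e=rr[k]
        pt=x+np.stack([e*np.cos(a),e*np.sin(a)],-1)
        f=least_squares(lambda p:np.hypot(pt[ok,0]-p[0],pt[ok,1]-p[1])-p[2],[*x,rad],loss='soft_l1',f_scale=.0004)
        x=f.x[:2]
    return (f.x*1000).round(2),ok.sum(),(np.abs(f.fun).mean()*1000).round(2)
E
python3 - <<'E'
from h import *
for tag in '7':
    c=dict(np.load('/tmp/w_%s.npz'%tag))
    print('ring outer',edgefit(c,(.562,-.0357),.045,.043,.003))
    print('upper',edgefit(c,(.5603,-.0342),.097,.031,.003))
    print('lower',edgefit(c,(.5603,-.0342),.057,.038,.002))
c=dict(np.load('/tmp/w1.npz'))
print('w1 ring',edgefit(c,(.562,-.0357),.045,.043,.003),'up',edgefit(c,(.5387,-.0285),.097,.031,.003),'low',edgefit(c,(.5387,-.0285),.057,.038,.003))
E
```

```text
ring outer (array([561.75, -35.56,  43.64]), np.int64(118), np.float64(0.25))
upper (array([559.87, -32.98,  32.67]), np.int64(102), np.float64(0.68))
lower (array([559.  , -31.96,  37.89]), np.int64(106), np.float64(0.81))
w1 ring (array([562.  , -36.14,  43.57]), np.int64(86), np.float64(0.39)) up (array([540.07, -28.35,  32.03]), np.int64(100), np.float64(0.63)) low (array([538.68, -28.49,  36.76]), np.int64(100), np.float64(0.55))
```

```bash
python3 -m pendant '{"travel":[[0.004,0.0053,0],[0.004,0.0053,0],[0.004,0.0053,0],[0.0041,0.0054,-0.02],[0,0,-0.035],[0,0,-0.035],[0,0,-0.035],[0,0,-0.03],[0,0,-0.015],[0,0,-0.0095],[0,0,0],[0,0,0]],"twist":[[0,0,-0.105],[0,0,-0.105],[0,0,-0.105],[0,0,-0.105],[0,0,0],[0,0,0],[0,0,0],[0,0,0],[0,0,0],[0,0,0],[0,0,0],[0,0,0]],"jaw":[0,0,0,0,0,0,0,0,0,0,0,0]}'
python3 - <<'E'
from h import *
o,c,t=look('8')
R=Ro.from_rotvec(o['ee_rot']).as_matrix();d=-R[:2,2];print(d)
v=o['tool_pos'][:2]-np.array([.5617,-.0356]);print('along',v@d,'perp',v@np.array([-d[1],d[0]]))
v=o['tool_pos'][:2]-np.array([.5602,-.0342]);print('reel along',v@d,'perp',v@np.array([-d[1],d[0]]))
E
```

```text
t: 7.08
tool_pos: [0.5148, 0.0051, 0.0747]
ee_rot: [-1.801, 0.68, 1.802]
force: [-0.7, 0.2, -0.0]
width: -0.0002
7.0833 [0.5148 0.0051 0.0747] [-0.7  0.2 -0. ]
wrist {'ring': ((array([ 0.56215661, -0.03546621]), np.float64(0.0015972821442601392)), np.float64(0.04511301896428962), np.int64(1255)), 'upper': (560.5, -34.3, 31.0, np.int64(19588))}
[ 0.75035251 -0.66103762]
along -0.062128096786206385 perp -0.0004767305274983833
reel along -0.06007711534605145 perp -0.0005356676056237781
```

View pics/w_8.png

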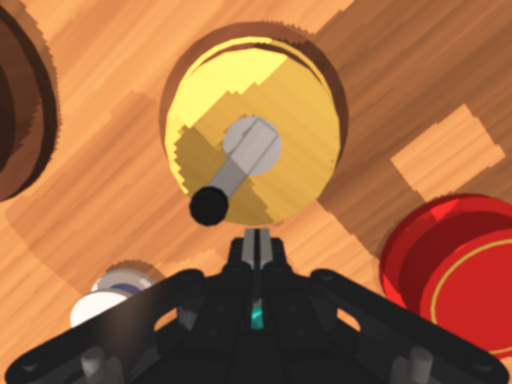

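```bash
python3 -m pendant '{"travel":[[0.0015,-0.0013,0],[0.0015,-0.0013,0],[0.0015,-0.0013,0],[0.0015,-0.0013,0],[0.0015,-0.0013,0],[0.0015,-0.0013,0],[0.0012,-0.0011,0],[0,0,0],[0,0,0]],"twist":[[0,0,0],[0,0,0],[0,0,0],[0,0,0],[0,0,0],[0,0,0],[0,0,0],[0,0,0],[0,0,0]],"jaw":[0,0,0,0,0,0,0,0,0]}'
python3 - <<'E'
from h import *
look('9')
E
python3 -m pendant '{"travel":[[-0.003,0.0026,0],[-0.006,0.0053,0],[0,0,0.02],[0,0,0.04],[0,0,0.04],[0,0,0.04],[0,0,0.03],[0,0,0.01],[0,0,0],[0,0,0]],"twist":[[0,0,0],[0,0,0],[0,0,0],[0,0,0],[0,0,0],[0,0,0],[0,0,0],[0,0,0],[0,0,0],[0,0,0]],"jaw":[0,0,0,0,0,0,0,0,0,0]}'
python3 - <<'E'
from h import *
o,c,t=look('10')
print('ring',edgefit(c,(.562,-.0357),.045,.043,.003))
P=(.5618,-.0356)
uv=proj(c,[(*P,.05)])[0].astype(int)
b=(uv[0]-55,uv[1]-55,uv[0]+55,uv[1]+55)
overlay(c,[],'c10.png',b,5)
E
```

```text
t: 7.93
tool_pos: [0.5251, -0.0039, 0.0748]
ee_rot: [-1.801, 0.68, 1.801]
force: [-0.7, -0.4, -0.4]
width: 0.0001
7.9333 [ 0.5251 -0.0039  0.0748] [-0.65 -0.39 -0.43]
wrist {'ring': ((array([ 0.562079  , -0.03561291]), np.float64(0.0009751942646271536)), np.float64(0.04513008774855905), np.int64(1193)), 'upper': (561.8, -35.4, 31.1, np.int64(17776)), 'lower': (574.8, -47.8, 33.0, np.int64(1085))}
t: 8.87
tool_pos: [0.5157, 0.0044, 0.2543]
ee_rot: [-1.801, 0.68, 1.801]
force: [-0.6, -0.8, -0.2]
width: 0.0003
8.8667 [0.5157 0.0044 0.2543] [-0.57 -0.78 -0.16]
wrist {'ring': ((array([ 0.56189314, -0.03557528]), np.float64(0.001165680116539357)), np.float64(0.04513832151990583), np.int64(751)), 'upper': (561.9, -35.4, 30.8, np.int64(2637)), 'lower': (561.6, -35.3, 37.8, np.int64(504))}
ring (array([561.81, -35.52,  43.6 ]), np.int64(120), np.float64(0.3))
```

View pics/c10.png

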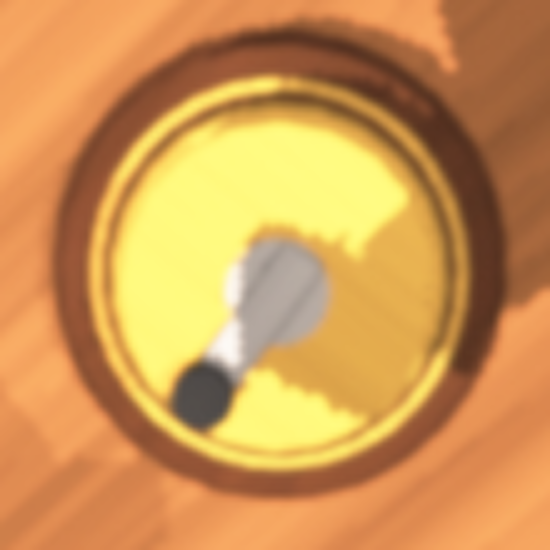

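Centred to about 0.3 mm in the wrist view. I'll back the arm away for an independent check with the fixed cameras.

```bash
python3 -m pendant '{"travel":[[-0.01,-0.03,0.01],[-0.01,-0.035,0],[-0.01,-0.035,0],[-0.01,-0.035,0],[-0.01,-0.035,0],[-0.01,-0.035,0],[-0.01,-0.035,0],[-0.01,-0.035,0],[-0.01,-0.035,0],[0,0,0],[0,0,0]],"twist":[[0,0,0],[0,0,0],[0,0,0],[0,0,0],[0,0,0],[0,0,0],[0,0,0],[0,0,0],[0,0,0],[0,0,0],[0,0,0]],"jaw":[0,0,0,0,0,0,0,0,0,0,0]}'
python3 - <<'E'
from h import *
t=cap('top');s=cap('scene');print('top',measure(t));print('scene',measure(s))
print('top ring',edgefit(t,(.5632,-.036),.045,.043,.003))
t0=dict(np.load('/tmp/top0.npz'));W=pts(t);W0=pts(t0)
for n,p in dict(jar=(.7324,-.0312),float=(.597,-.19),spool=(.526,.132)).items():
    q=[]
    for w in(W0,W):
        m=(np.hypot(w[...,0]-p[0],w[...,1]-p[1])<.045)&(w[...,2]>.02);q.append(w[m].mean(0).round(4))
    print(n,*q)
a=cv2.resize(t['image'][155:245,250:345],None,fx=4,fy=4,interpolation=cv2.INTER_CUBIC)
b=cv2.resize(s['image'][140:245,170:270],None,fx=4,fy=3.4,interpolation=cv2.INTER_CUBIC)
h=min(a.shape[0],b.shape[0]);cv2.imwrite('pics/fin.png',np.hstack([a[:h],b[:h]])[:,:,::-1]);save(t,'topfin.png')
E
```

```text
t: 9.88
tool_pos: [0.4251, -0.307, 0.2629]
ee_rot: [-1.796, 0.682, 1.802]
force: [-0.6, 0.4, -0.6]
width: -0.0001
top {'ring': ((array([ 0.56390183, -0.03635614]), np.float64(0.0018798617410372444)), np.float64(0.045832287193798574), np.int64(472)), 'upper': (563.5, -35.7, 30.8, np.int64(904)), 'lower': (563.7, -35.7, 38.0, np.int64(385))}
scene {'ring': ((array([ 0.56196134, -0.03360757]), np.float64(0.0047363887708299695)), np.float64(0.04541762875558161), np.int64(168)), 'upper': (562.6, -35.1, 31.6, np.int64(513)), 'lower': (564.5, -35.1, 38.0, np.int64(408))}
top ring (array([563.14, -35.88,  44.13]), np.int64(112), np.float64(0.72))
jar [ 0.73   -0.0299  0.0546] [ 0.7299 -0.0299  0.0545]
float [ 0.593  -0.1895  0.0407] [ 0.593  -0.1894  0.0407]
spool [0.5277 0.1346 0.0304] [0.5276 0.1347 0.0305]
```

View pics/fin.png

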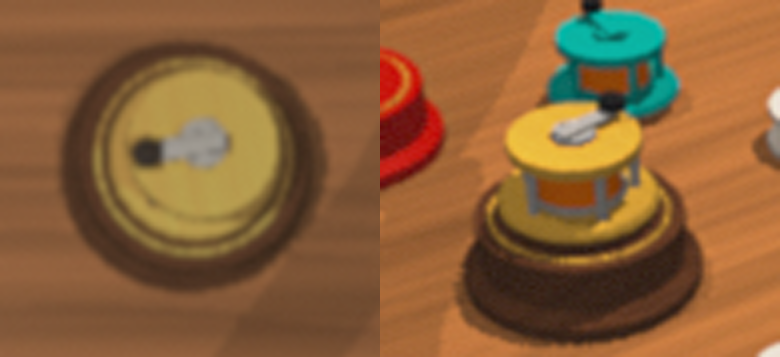

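View pics/topfin.png

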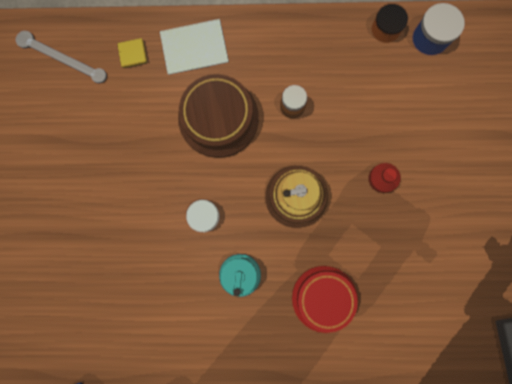

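The top view agrees: the reel is at (563.6, −35.7) mm and the ring at about (563.1–563.9, −36.1) mm. The reel is upright with the ring showing all round, and the bystanders have not moved.

```bash
python3 -c "
from plant import r
print(r.finish_job(), r.get_obs()['t'])"
```

```text
the job is handed in; nothing more can be done
the job is handed in; nothing more can be done
```

The brass reel now stands centred and upright on the small dark plinth, and the job was handed in at about 10 s of the 42 s allowed.

**What I did:** With the fingers shut, I gave the rim of its lower plate three short, slow pushes, about 22 mm in all. I then backed off, turned the tool and gave one 2 mm correcting nudge. The force reading, taken after each push, was never above about 1.5 N.

**Last checks:**
- **Centring:** the wrist camera puts the reel within about 0.3 mm of the brass ring's centre. The top camera gives about 0.5 mm, and the ring shows all round.
- **Bystanders:** the jar, float and spool are unchanged to about 0.1 mm in the top view.
- **Disagreement:** the oblique scene camera put the ring centre 1.5 to 3 mm from the reel. I discounted it because its ring fit scattered by about 5 mm. One of my edge-fit measurements of the reel's own plates was also poor partway through, so I used the depth-based fits instead.

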